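# Lock the adjuster foot of an upturned display riser

## Task

The display riser lies upside down on the mending bench and its adjuster foot, the one with a hexagon head and a knurled lock ring, has been wound to the right height. Hold the foot's threaded barrel still with the big ring spanner: slip it fully over the hexagon with its handle beside the neighbouring foot, on the side where that foot will stop it from following the ring. Then turn the lock ring clockwise (seen from above) until it is firmly nipped up against its housing, without overtightening it or letting the barrel turn along, lift the spanner off again and lay it flat on the bench beside the riser, disturbing nothing else.

Things in the scene. Friction and masses are not known exactly. Their poses are not given: they have to be found in the camera images.
- spanner: Loose steel ring spanner, 0.2 kg. Origin: centre of the underside of its ring; z up, +x along the handle. Ring 44 mm outside, 14 mm tall, with a through six-point hexagon hole 31.4 mm across flats, the flats facing 0, 60, 120 ... degrees from +x. Straight handle 14 mm wide, 8 mm thick, from 20 to 200 mm along +x, 3 to 11 mm above the underside.
- spanner_grip (a point): Centre of the handle's section, 75 mm from the ring's centre, 7 mm above the spanner's underside; about its centre of mass. On the hexagon and let go, the spanner sags by about 10 degrees towards the handle; flat on the bench by 1 degree, until the end of the handle touches.
- hex_seat (a point): On the adjuster foot's axis, on the 40 mm shoulder where the spanner's underside rests, 73 mm above the bench. Turns with the barrel: z up; hexagon flats, 30 mm apart, face 0, 60, 120 ... degrees from x. Hexagon 15 mm tall, then a rubber cone 8 mm tall, 28 to 18 mm across. With the spanner's +x along this x the handle lies anticlockwise of the neighbouring foot, 3 to 15 degrees short of it.
- hex_flat (a point): Centre of the hexagon flat that faces the barrel's x, 15 mm from the axis and 7.5 mm above the seat: it shows how far the barrel has turned.
- ring_mid (a point): Centre of the knurled lock ring, on the foot's axis: 62 mm across, 16 mm tall, this point 52 mm above the bench. Clockwise from above tightens; no noticeable rise or fall. Turning it takes 0.15 N m, all of it dragging on the barrel, which unheld turns along (0.06 N m). It meets the housing after 0.4 to 1.0 rad against the barrel (not marked). Housing 46 mm across, flange 70 mm, 27 mm above the bench.
- clamp (a joint): How far the ring is wound up past first contact with its housing, rad; 0 until then. Winding up takes 0.32 N m at first contact and 6 N m more per rad: about 0.7 N m is well nipped up, 0.9 N m too tight. When let go it springs back to 0.05 or a little less.
- brace_top (a point): Centre of the top of the neighbouring plain foot, an upright white tube 36 mm across and 96 mm above the bench, 150 mm from the adjuster foot: the spanner's handle comes to lean on it.
- riser: The upturned riser, firm on its anti-slip mat. Board 240 by 360 mm (its x by y), upper face 23 mm above the bench; origin at the bench under its centre. Feet at (+-75, +-135) mm, all 96 mm above the bench; the adjuster foot at (-75, +135), its neighbour that serves as a stop at (+75, +135).
- small_spanner: small flat open-ended spanner, 115 mm long, loose on the bench; not for this job; a bystander
- screwdriver: screwdriver lying on the upturned board; a bystander
- pad_tin: small round tin, 42 mm across and 36 mm tall, standing on the upturned board; a bystander
- vase: brown vase, 135 mm tall; a bystander
- picture_frame: picture frame lying flat, 180 x 140 mm; a bystander
- trinket_box: wooden trinket box, 126 x 96 x 65 mm; a bystander
- mug: blue mug, 90 mm tall; a bystander
There are look-alikes about, which are no part of the job. There is more than one size of the spanner; the job needs the larger.

How it is judged:
On the way, in this order (a step that is already met when the one before it is completed fails the run):
1. the ring spanner sits fully over the hexagon, released (horizontal distance between spanner and hex_seat below 0.005 m and z of spanner in the frame of hex_seat between -0.006 and 0.006 m and angle between spanner's own z axis and vertical below 0.35 rad and contact force between the fingers and spanner below 0.1 N), for 0.2 s.
2. the lock ring is nipped up while the spanner is on the hexagon (horizontal distance between spanner and hex_seat below 0.005 m and z of spanner in the frame of hex_seat between -0.006 and 0.006 m and angle between spanner's own z axis and vertical below 0.35 rad and value of joint clamp above 0.03 rad), for 0.1 s.
At the end, for the whole second after the job is handed in: The lock ring is wound up by more than 0.025 rad past first contact with its housing, the barrel is within 30 degrees (7.8 mm at the flat) of where it was set, and the spanner lies flat on the bench (origin below 6 mm, tilt below 0.06 rad) at rest (height (world z) of spanner below 0.006 m and angle between spanner's own z axis and vertical below 0.06 rad and value of joint clamp above 0.025 rad and distance of hex_flat from where it was at the start of the episode below 0.0078 m and linear speed of spanner below 0.02 m/s); the robot touches nothing.
It fails at once if the lock ring is overtightened: wound up by more than 0.10 rad past first contact (value of joint clamp above 0.1 rad).
It fails at once if the barrel is turned by more than 30 degrees from its setting (distance of hex_flat from where it was at the start of the episode above 0.0078 m).
It fails at once if a bystander is moved by more than 30 mm (distance of any of small_spanner, screwdriver, pad_tin, vase, picture_frame, trinket_box, mug from where it was at the start of the episode above 0.03 m).
It also fails if it takes over 72 s, if anything falls off the work surface, if the arm or the gripper's body presses on something with over 40 N, if the wrist force passes 120 N, or if a joint passes its speed limit or range.

## Robot

A 6-joint arm with a two-finger parallel gripper is mounted at the origin on the work surface. World frame = base frame: x ahead of the robot, y to its left, z up, the work surface at z = 0. Lengths are in m, angles in rad, forces in N, time in s.
With the tool pointing down it reaches from about 0.3 to 1 m from the base axis. Payload 5.1 kg.
Tool frame: the origin (TCP) lies at the very end of the fingers, on their centre line; the grasp point (between the pads) lies 19 mm behind it; z points along the fingers, y is the line along which they close (so a half turn about z gives the same grasp; the last joint's range is limited). The gripper opens to 95 mm and grips with 3 to 60 N. Pads are 20 mm wide; open, the fingers measure 119 mm over their backs; the gripper's body (75 mm by 180 mm) begins 59 mm behind the grasp point.
Start: joints at [1.083, 0.124, 1.65, -0, 1.367, -0.083], TCP at [0.256, 0.597, 0.215] pointing down, gripper open.
Joint ranges: [-2.61, 2.61], [-1.02, 2.33], [0.03, 2.71], [-1.35, 4.49], [0.32, 2.68], [-2.91, 2.91]. Speed limits (rad/s): [2.57, 2.57, 3.14, 3.14, 3.14, 3.14].

## Interface

Orientations are given as a 3x3 rotation matrix whose columns are the frame's x, y, z axes.
In Python, from bench import status, cams, job gives the robot as it stands. The module is installed in compiled form; this text tells all that it offers.
- The arm moves only by the tool jog_arm, never from a script. Its argument "commands" is a list of rows, each a list of 4 numbers: the shift along the tool's x, y, z in units of 600 mm (1.0 is 600 mm), then the turn about the tool's z in units of 90 degrees (1.0 is 90 degrees). A call has 1 to 12 rows; each row shifts and turns the commanded pose from where the row before left it, along the tool's axes as they then stand; what a row does not reach is not made up. A row lasts 1/10 s, in which the tool goes at most 50 mm and 8.59 degrees, less where a joint would pass 70% of its speed; a pose out of reach is approached as far as the arm can. A call with a number of a shift or a turn outside -1 to 1 is refused whole. A call with a gripper value outside its range is refused whole. "hand" is the gripper command: -1 is fully open, 1 is shut, values between are in proportion, set as the call begins (left out, the last holds). The fingers move at their own pace and stop on an object; "grip_force" is the grip in N (left out, the last holds). Time passes only in rows, so rows that do not move let the fingers close. It gives the time, the measured TCP pose, the force, the opening and the grip force at its end, in the units of the state.
- status.read_state(): the state, without advancing time (a new reading comes with each control period).
- cams.read_camera(name): name is "side" or "top" or "wrist"; returns a dict with "frame" (420x560x3 uint8, red, green, blue), "fx", "fy", "cx", "cy" (pixels), "R" (3x3) and "t" (3): a world point X has camera coordinates R X + t; the wrist camera has in their place "hand_eye" (4x4, takes a point from camera to tool coordinates, whose origin is the TCP and whose axes are the flange's). Camera axes: x right, y down, z forward; pixel columns grow to the right and rows downward; lengths in m; the calibration is good to about 2 mm. The wrist camera is an equidistant fisheye: a pixel r from the principal point sees the ray r / f radians off the axis. A picture is of the moment at which its call begins: read the wrist's pose just before it. There is no depth.
- job.hand_in(): hands the job in; it is judged then, once.
The state is a dict: "time": time; "joint_pos": joint angles; "dq": joint speeds; "tau": joint torques, N m; "ee_pos": TCP position; "ee_rot": TCP orientation; "contact_force": force on the tool from outside, world axes, zero at the start; "torque": the same for the moment, N m; "width": finger opening in m; "finger_force": force on a finger pad.
Only numpy, scipy, OpenCV 4.12 (cv2) and the standard library are available. Lean on these libraries where they do the work, as an engineer would, in place of code of your own. Each camera call takes 0.05 s, during which the arm holds its last target. There are 200 camera calls.

## Working session

There is one attempt and no reset: what is moved stays moved. The work goes in short steps, Python scripts to look and compute and a tool call to move; the robot and the scene stay as the last step left them, time stands still between calls to the robot, and variables do not carry over. Pictures are saved under pics/ and viewed, at most 10 in all, crops included, and the job is handed in when it is done.

Besides the shell and the picture viewer there is one more tool, called after "Request:" by a JSON object that holds its "name" and its "arguments", one argument or row to a line. jog_arm: Moves the arm, as the interface text tells. Its arguments: {"type":"object","properties":{"commands":{"type":"array","items":{"type":"array","items":{"type":"number","minimum":-1,"maximum":1}}},"hand":{"type":"number"},"grip_force":{"type":"number"}},"required":["commands"]}

```bash
mkdir -p pics
cat > h.py <<'E'
import numpy as np, cv2, pickle
from bench import status, cams, job
def grab(name):
    s=status.read_state(); c=cams.read_camera(name); c=dict(c); c['s']=s
    pickle.dump(c,open(f'pics/{name}.pkl','wb')); return c
def load(n): return pickle.load(open(f'pics/{n}.pkl','rb'))
def ray(c,u,v):
    x=(u-c['cx'])/c['fx'];y=(v-c['cy'])/c['fy']
    if 'hand_eye' in c:
        r=np.hypot(x,y); k=np.sin(r)/r if r>1e-9 else 1
        d=np.array([x*k,y*k,np.cos(r)]); H=np.array(c['hand_eye']); R=np.array(c['s']['ee_rot'])
        return np.array(c['s']['ee_pos'])+R@H[:3,3], R@H[:3,:3]@d
    R=np.array(c['R']); return -R.T@np.array(c['t']), R.T@np.array([x,y,1])
def at(c,u,v,z):
    o,d=ray(c,u,v); return o+d*(z-o[2])/d[2]
def proj(c,X):
    X=np.array(X,float)
    if 'hand_eye' in c:
        H=np.array(c['hand_eye']); R=np.array(c['s']['ee_rot'])
        p=H[:3,:3].T@(R.T@(X-c['s']['ee_pos'])-H[:3,3]); r=np.arctan2(np.hypot(p[0],p[1]),p[2]); n=np.hypot(p[0],p[1])
        return np.array([c['cx']+c['fx']*r*p[0]/n, c['cy']+c['fy']*r*p[1]/n])
    p=np.array(c['R'])@X+c['t']; return np.array([c['cx']+c['fx']*p[0]/p[2],c['cy']+c['fy']*p[1]/p[2]])
E
python3 - <<'E'
from h import *
a=grab('top');b=grab('side')
for n,c in(('top',a),('side',b)):
    f=c['frame'][:,:,::-1]; cv2.imwrite(f'pics/{n}1.png',cv2.resize(f,(800,600),interpolation=cv2.INTER_CUBIC))
    print(n,c['fx'],c['cx'],c['cy'],np.round(ray(c,280,210),2))
print(status.read_state())
E
```

```text
top 544.8454662145102 280.0294573811568 208.75783130803146 [[ 0.18 -0.02  1.56]
 [ 0.22  0.01 -0.98]]
side 428.58480452665435 284.72471093097715 205.72726435349554 [[ 0.3  -1.08  0.99]
 [ 0.13  0.74 -0.66]]
{'time': 0.1, 'joint_pos': array([ 1.08341378e+00,  1.24435025e-01,  1.65151328e+00, -1.05778019e-05,
        1.36750124e+00, -8.26126011e-02]), 'dq': array([ 0.00064692, -0.0022585 , -0.00214938,  0.00011062, -0.00049445,
        0.00033024]), 'tau': array([ 4.96130087e-04, -4.18883121e+01, -3.61095572e+01,  7.77282729e-02,
        4.61774517e-02, -5.40083408e-05]), 'ee_pos': array([0.25574296, 0.5969524 , 0.2135274 ]), 'ee_rot': array([[-9.19193802e-01,  3.93804537e-01, -8.60456402e-04],
       [ 3.93805451e-01,  9.19192341e-01, -1.64553042e-03],
       [ 1.42907589e-04, -1.85141379e-03, -9.99998276e-01]]), 'contact_force': array([ 0.25851094, -0.44798713, -0.43740405]), 'torque': array([-0.00420951,  0.0085253 ,  0.00846983]), 'finger_force': 0.0, 'width': 0.09482458734779228}
```

View pics/top1.png

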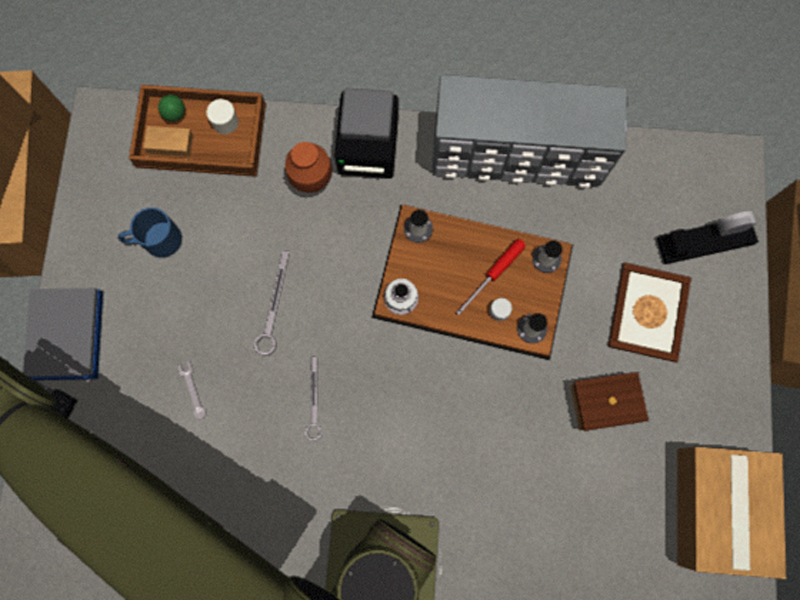

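View pics/side1.png

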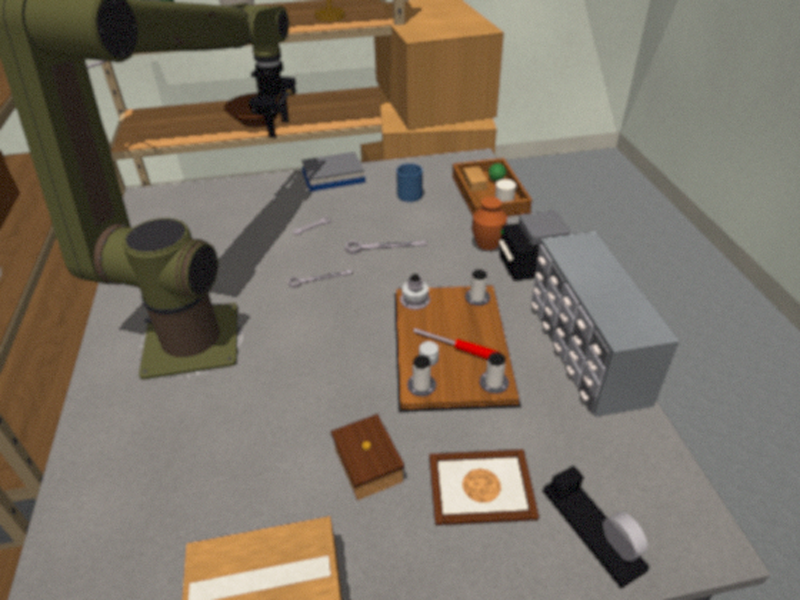

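The top view shows +x as up and +y as left. The big spanner's ring is at (264,344) with its handle end near (285,252). The adjuster foot with the white lock ring is at (401,292), its neighbour at (418,222), and the other feet at (548,255) and (533,325). The smaller look-alike spanner is at (313,432).

Run:
```python
from h import *
t=load('top')
k=.7
r=at(t,264*k,344*k,.014);e=at(t,285.5*k,253*k,.009)
print('ring',r,'end',e,np.hypot(*(e-r)[:2]),np.degrees(np.arctan2(*(e-r)[1::-1])))
print('small',at(t,313*k,432*k,.01),at(t,315*k,358*k,.01))
F={n:at(t,u*k,v*k,.1)for n,(u,v) in dict(adj=(401.5,289.5),nb=(418,217),c=(551,247.5),d=(538,321)).items()}
print(F, np.linalg.norm(F['adj']-F['nb']),np.linalg.norm(F['c']-F['nb']))
C=[at(t,u*k,v*k,.023)[:2] for u,v in((401,207),(573,242),(550,356),(374,317))]
print(C,np.mean(C,0),np.linalg.norm(C[0]-C[1]),np.linalg.norm(C[0]-C[3]))
u,v=(int(x*k) for x in(401,262)); 
cv2.imwrite('pics/crop.png',cv2.resize(t['frame'][v-50:v+50,u-65:u+65,::-1],(780,600),interpolation=cv2.INTER_CUBIC)); print(u-65,v-50)
```

```text
ring [0.41013807 0.26804961 0.014     ] end [0.60352192 0.24615387 0.009     ] 0.19461946714978579 -6.45976309305804
small [0.2441145  0.15313604 0.01      ] [0.39016494 0.16365122 0.01      ]
{'adj': array([ 5.22653778e-01, -6.87487328e-05,  1.00000000e-01]), 'nb': array([ 0.67131411, -0.02156811,  0.1       ]), 'c': array([ 0.62853808, -0.28469008,  0.1       ]), 'd': array([ 0.4805798, -0.2646145,  0.1      ])} 0.1502069151440183 0.26657636233124254
[array([0.71647578, 0.01510301]), array([ 0.66752591, -0.34342491]), array([ 0.42741108, -0.30388103]), array([0.48001241, 0.05194819])] [ 0.57285629 -0.14506369] 0.3618540544650093 0.2393167276863815
215 133
```

View pics/crop.png

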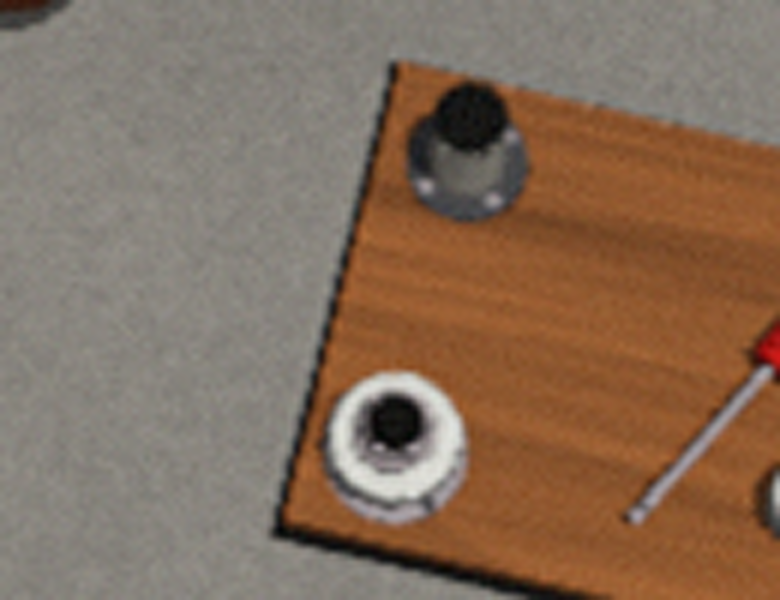

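The spanner and foot geometry agrees with the given sizes: handle about 195 mm, feet 150 mm apart, riser yaw about -8.5°. Next I move above the spanner grip.

Request:
{"name": "jog_arm", "arguments": {
  "commands": [
    [-0.0634, -0.0407, 0, 0],
    [-0.0634, -0.0407, 0, 0],
    [-0.0634, -0.0407, 0, 0],
    [-0.0634, -0.0407, 0, 0],
    [-0.0634, -0.0407, 0, 0],
    [-0.0634, -0.0407, 0, 0],
    [-0.0634, -0.0407, 0, 0],
    [-0.0634, -0.0407, 0, 0],
    [-0.0634, -0.0407, 0, 0],
    [0, 0, 0, -0.0928],
    [0, 0, 0, -0.0928],
    [0, 0, 0, 0]
  ],
  "hand": -0.3
}}

```text
time: 1.3
ee_pos: [0.4841, 0.2599, 0.214]
ee_rot: [[-0.993, 0.114, -0.001], [0.114, 0.993, -0.0], [0.001, -0.0, -1.0]]
contact_force: [0.2, 0.1, 0.5]
width: 0.0615
finger_force: 0.0
```

Run:
```python
from h import *
w=grab('wrist'); print(w['fx'],w['hand_eye'],w['s']['ee_pos'],w['s']['ee_rot'])
f=w['frame'][:,:,::-1]; cv2.imwrite('pics/w1.png',cv2.resize(f,(800,600),interpolation=cv2.INTER_CUBIC))
k=.7
for X in([.41,.268,.014],[.484,.26,.007],[.6035,.246,.009],[.523,0,.104]): print(proj(w,X)/k)
```

```text
325.19226210127806 [[ 3.65593366e-04 -9.58600608e-01 -2.84753826e-01  7.99643312e-02]
 [ 9.99998623e-01  8.11316254e-04 -1.44733926e-03  3.52446330e-04]
 [ 1.61844570e-03 -2.84752905e-01  9.58599585e-01 -1.70017156e-01]
 [ 0.00000000e+00  0.00000000e+00  0.00000000e+00  1.00000000e+00]] [0.4841051  0.25993674 0.21404922] [[-9.93431145e-01  1.14426995e-01 -1.01168852e-03]
 [ 1.14427417e-01  9.93431542e-01 -3.69724777e-04]
 [ 9.62736791e-04 -4.83061012e-04 -9.99999420e-01]]
[403.27171354 171.22059741]
[403.89225671 261.35708308]
[403.54126144 392.16665883]
[ 88.37282469 375.73345157]
```

View pics/w1.png

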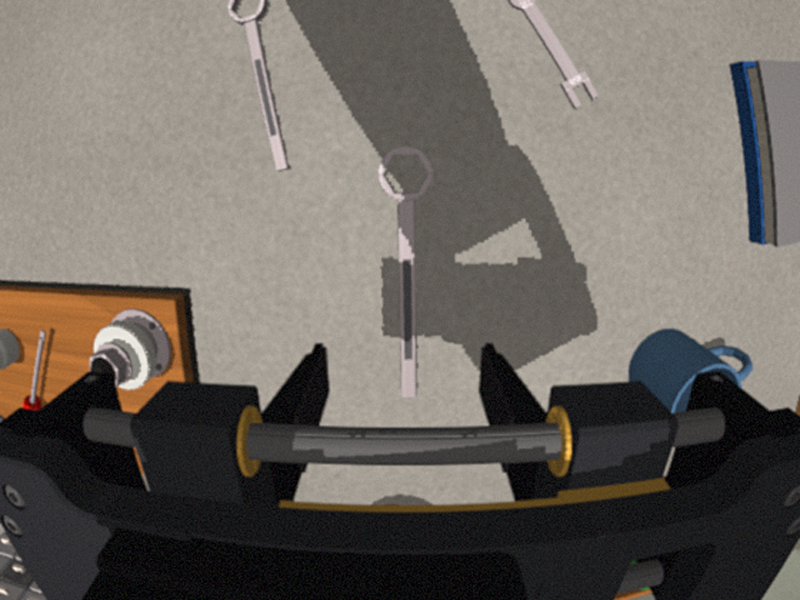

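The wrist view shows the spanner ring at (405,174) and the handle end at (408,393). That is within a few pixels of prediction.

Run:
```python
from h import *
w=load('wrist');k=.7
r=at(w,405*k,174*k,.014);e=at(w,408*k,394*k,.009);print(r,e,np.linalg.norm(r-e))
d=(e-r)[:2];d/=np.linalg.norm(d);print(np.degrees(np.arctan2(d[1],d[0])))
g=np.r_[r[:2]+.075*d,.004];R=w['s']['ee_rot'];print(g,R.T@(g-w['s']['ee_pos'])/.6)
```

```text
[0.41235553 0.26909935 0.014     ] [0.60585459 0.24981665 0.009     ] 0.1945217432804331
-5.690887877377076
[0.48698588 0.26166224 0.004     ] [-0.00477773  0.00357544  0.35007592]
```

Request:
{"name": "jog_arm", "arguments": {
  "commands": [
    [-0.005, 0.0035, 0.05, -0.01],
    [0, 0, 0.07, 0],
    [0, 0, 0.07, 0],
    [0, 0, 0.07, 0],
    [0, 0, 0.05, 0],
    [0, 0, 0.03, 0],
    [0, 0, 0.01, 0],
    [0, 0, 0, 0]
  ]
}}

```text
time: 2.15
ee_pos: [0.4866, 0.2624, 0.0038]
ee_rot: [[-0.995, 0.098, -0.002], [0.098, 0.995, -0.001], [0.002, -0.001, -1.0]]
contact_force: [0.6, 0.6, 0.2]
width: 0.0616
finger_force: 0.0
```

Request:
{"name": "jog_arm", "arguments": {
  "commands": [
    [0, 0, 0, 0],
    [0, 0, 0, 0],
    [0, 0, 0, 0],
    [0, 0, 0, 0],
    [0, 0, 0, 0],
    [0, 0, 0, 0]
  ],
  "hand": 1,
  "grip_force": 30
}}

```text
time: 2.75
ee_pos: [0.4874, 0.2623, 0.0048]
ee_rot: [[-0.995, 0.098, 0.0], [0.098, 0.995, 0.0], [-0.0, 0.0, -1.0]]
contact_force: [-0.0, -0.3, -0.2]
width: 0.0194
finger_force: 0.0
```

Request:
{"name": "jog_arm", "arguments": {
  "commands": [
    [0, 0, 0, 0],
    [0, 0, 0, 0],
    [0, 0, 0, 0],
    [0, 0, -0.02, 0],
    [0, 0, -0.05, 0],
    [0, 0, -0.07, 0],
    [0, 0, -0.07, 0],
    [0, 0, -0.06, 0],
    [0, 0, 0, 0]
  ]
}}

```text
time: 3.65
ee_pos: [0.4909, 0.2639, 0.1742]
ee_rot: [[-0.995, 0.097, 0.012], [0.097, 0.995, 0.005], [-0.011, 0.006, -1.0]]
contact_force: [0.9, 0.1, -2.0]
width: 0.0137
finger_force: 30.0
```

Request:
{"name": "jog_arm", "arguments": {
  "commands": [
    [0, 0, 0, -0.0866],
    [0, 0, 0, -0.0866],
    [-0.0207, -0.057, 0, 0],
    [-0.0207, -0.057, 0, 0],
    [-0.0207, -0.057, 0, 0],
    [-0.0207, -0.057, 0, 0],
    [-0.0207, -0.057, 0, 0],
    [-0.0207, -0.057, 0, 0],
    [0, 0, 0, 0],
    [0, 0, 0, 0],
    [0, 0, 0, 0]
  ]
}}

```text
time: 4.75
ee_pos: [0.5954, 0.0739, 0.1655]
ee_rot: [[-0.985, -0.174, -0.002], [-0.174, 0.985, 0.0], [0.002, 0.001, -1.0]]
contact_force: [0.8, -0.1, -2.4]
width: 0.0137
finger_force: 30.0
```

Run:
```python
from h import *
w=grab('wrist'); print(w['s']['ee_pos'],w['s']['ee_rot'][:,0])
f=w['frame'][:,:,::-1]
k=.7
for X in([.523,0,.088],[.671,-.022,.1]): print(proj(w,X))
u,v=proj(w,[.523,0.03,.088]).astype(int); u0=max(u-80,0);v0=max(v-60,0);print(u0,v0)
cv2.imwrite('pics/w2.png',cv2.resize(f[v0:v0+120,u0:u0+160],(800,600),interpolation=cv2.INTER_CUBIC))
```

```text
[0.59535863 0.07386385 0.16553755] [-0.98472006 -0.17413382  0.00195165]
[204.01406356 111.58865981]
[159.26403844 283.45029979]
162 57
```

View pics/w2.png

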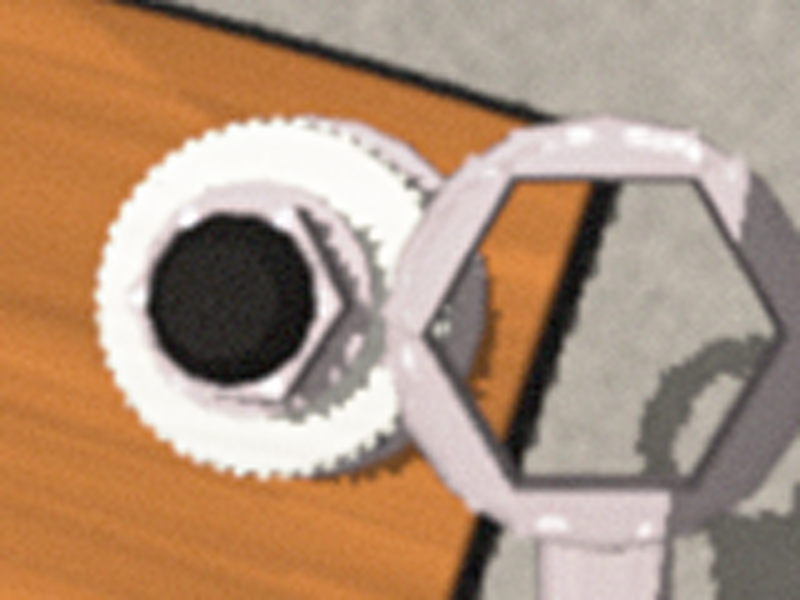

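The crop shows the hexagon's corners at (345,300), (290,402), (135,297) and (297,210). The spanner's hole corners are (515,180), (697,180), (780,332), (692,487), (518,487) and (425,332), and the rubber cone centre is (232,298).

Run:
```python
from h import *
w=load('wrist')
P=lambda u,v,z: at(w,162+u/5,57+v/5,z)
h=[P(*p,.088)[:2] for p in((345,300),(290,402),(135,297),(297,210))]
c=(h[0]+h[2])/2; print('hex c',c,[ (round(np.linalg.norm(x-c)*1e3,1),round(np.degrees(np.arctan2(*(x-c)[::-1])),1)) for x in h])
print('cone',P(232,298,.096))
z=w['s']['ee_pos'][2]+.0095
s=np.array([P(*p,z)[:2] for p in((515,180),(697,180),(780,332),(692,487),(518,487),(425,332))]); m=s.mean(0)
print('sp',m,[ (round(np.linalg.norm(x-m)*1e3,1),round(np.degrees(np.arctan2(*(x-m)[::-1])),1)) for x in s], m-w['s']['ee_pos'][:2])
hd=P(603,590,z-.003)[:2]; print('handle',np.degrees(np.arctan2(*(hd-m)[::-1])))
```

```text
hex c [0.52622906 0.00506211] [(np.float64(16.6), np.float64(96.9)), (np.float64(18.1), np.float64(35.2)), (np.float64(16.6), np.float64(-83.1)), (np.float64(16.2), np.float64(154.7))]
cone [0.52608568 0.00585219 0.096     ]
sp [0.52077349 0.06081016] [(np.float64(17.4), np.float64(-140.1)), (np.float64(17.6), np.float64(159.4)), (np.float64(17.2), np.float64(100.7)), (np.float64(17.6), np.float64(39.5)), (np.float64(17.6), np.float64(-19.1)), (np.float64(17.6), np.float64(-80.6))] [-0.07458514 -0.01305369]
handle 9.733886110132078
```

Request:
{"name": "jog_arm", "arguments": {
  "commands": [
    [0, 0, 0, 0.044],
    [0.0007, -0.034, 0, 0],
    [0, -0.034, 0, 0],
    [0, -0.034, 0, 0],
    [0, 0, 0.035, 0],
    [0, 0, 0.025, 0],
    [0, 0, 0, 0],
    [0, 0, 0, 0],
    [0, 0, 0, 0]
  ]
}}

```text
time: 5.7
ee_pos: [0.6028, 0.0129, 0.1315]
ee_rot: [[-0.994, -0.106, 0.001], [-0.106, 0.994, -0.0], [-0.001, -0.0, -1.0]]
contact_force: [0.1, 0.2, -2.2]
width: 0.0136
finger_force: 30.0
```

Run:
```python
from h import *
w=grab('wrist'); print(w['s']['ee_pos'],w['s']['ee_rot'][:,0])
f=w['frame'][:,:,::-1]
u,v=proj(w,[.526,0.005,.12]).astype(int); u0=max(u-60,0);v0=max(v-45,0);print(u0,v0)
cv2.imwrite('pics/w3.png',cv2.resize(f[v0:v0+90,u0:u0+120],(800,600),interpolation=cv2.INTER_CUBIC))
```

```text
[0.60282943 0.01290342 0.1314552 ] [-0.99434845 -0.10615942 -0.0011586 ]
223 74
```

View pics/w3.png

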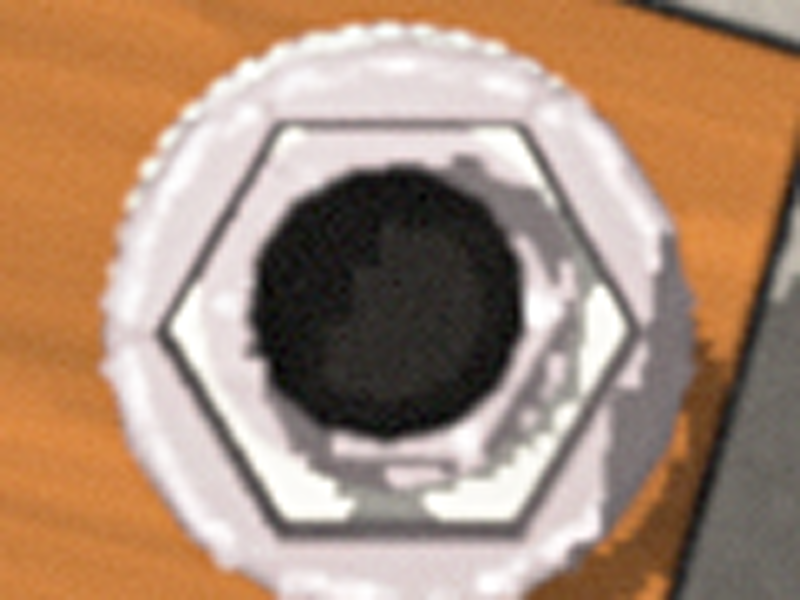

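The crop shows the hole's corners at (280,125), (520,125), (638,330), (520,530), (280,530) and (162,330). The cone lies inside it, with edges at 255–523 across and 165–437 down.

Run:
```python
from h import *
w=load('wrist');k=120/800
P=lambda u,v,z: at(w,223+u*k,74+v*k,z)[:2]
l,r,t,b=P(255,301,.088),P(523,301,.088),P(389,165,.088),P(389,437,.088)
c=(l+r+t+b)/4;print('cone',c,np.linalg.norm(l-r),np.linalg.norm(t-b))
for dz in(.0095,.0065):
  z=w['s']['ee_pos'][2]+dz
  s=np.array([P(*p,z) for p in((280,125),(520,125),(638,330),(520,530),(280,530),(162,330))]);m=s.mean(0)
  print(m,np.linalg.norm(s-m,axis=1).mean(),[round(np.degrees(np.arctan2(*(x-m)[::-1]))%60,1)for x in s])
  d=np.r_[c-m,0];print(w['s']['ee_rot'].T@d/.6, np.linalg.norm(d))
```

```text
cone [0.52616913 0.00388643] 0.026079460593484996 0.02681187772358665
[0.52731151 0.00507939] 0.017457466879496713 [np.float64(36.2), np.float64(36.1), np.float64(36.1), np.float64(36.8), np.float64(35.5), np.float64(36.2)]
[ 2.10428367e-03 -1.77489986e-03 -2.12738533e-06] 0.0016517209722103513
[0.5273892  0.00508819] 0.017783931935212827 [np.float64(36.2), np.float64(36.1), np.float64(36.1), np.float64(36.8), np.float64(35.5), np.float64(36.2)]
[ 2.23457949e-03 -1.77574465e-03 -2.27819801e-06] 0.001712537041637746
```

Request:
{"name": "jog_arm", "arguments": {
  "commands": [
    [0.0021, -0.0014, 0, 0],
    [0, 0, 0.02, 0],
    [0, 0, 0.02, 0],
    [0, 0, 0.02, 0],
    [0, 0, 0.005, 0],
    [0, 0, 0, 0],
    [0, 0, 0, 0]
  ]
}}

```text
time: 6.45
ee_pos: [0.6013, 0.0113, 0.0915]
ee_rot: [[-0.994, -0.105, -0.0], [-0.105, 0.994, 0.0], [0.0, 0.0, -1.0]]
contact_force: [0.4, 0.1, -1.7]
width: 0.0137
finger_force: 30.0
```

Request:
{"name": "jog_arm", "arguments": {
  "commands": [
    [0, 0, 0.005, 0],
    [0, 0, 0.004, 0],
    [0, 0, 0, 0],
    [0, 0, 0, 0]
  ]
}}

```text
time: 6.85
ee_pos: [0.6014, 0.0113, 0.0863]
ee_rot: [[-0.994, -0.105, 0.001], [-0.105, 0.994, 0.0], [-0.001, -0.0, -1.0]]
contact_force: [1.7, -1.1, -2.1]
width: 0.0137
finger_force: 30.0
```

Request:
{"name": "jog_arm", "arguments": {
  "commands": [
    [0, 0, 0.004, 0],
    [0, 0, 0.004, 0],
    [0, 0, 0, 0],
    [0, 0, 0, 0]
  ]
}}

```text
time: 7.25
ee_pos: [0.6014, 0.0113, 0.0815]
ee_rot: [[-0.994, -0.105, 0.0], [-0.105, 0.994, 0.0], [-0.0, -0.0, -1.0]]
contact_force: [1.5, 0.2, -1.4]
width: 0.0136
finger_force: 30.0
```

Request:
{"name": "jog_arm", "arguments": {
  "commands": [
    [0, 0, 0.003, 0],
    [0, 0, 0.003, 0],
    [0, 0, 0, 0],
    [0, 0, 0, 0]
  ]
}}

```text
time: 7.65
ee_pos: [0.6014, 0.0113, 0.0779]
ee_rot: [[-0.994, -0.105, 0.0], [-0.105, 0.994, -0.0], [-0.0, -0.0, -1.0]]
contact_force: [3.0, 0.0, -1.1]
width: 0.0137
finger_force: 30.0
```

Request:
{"name": "jog_arm", "arguments": {
  "commands": [
    [0, 0, 0.002, 0],
    [0, 0, 0.002, 0],
    [0, 0, 0, 0],
    [0, 0, 0, 0]
  ]
}}

```text
time: 8.05
ee_pos: [0.6015, 0.0113, 0.0757]
ee_rot: [[-0.994, -0.105, 0.0], [-0.105, 0.994, -0.0], [-0.0, -0.0, -1.0]]
contact_force: [3.1, 0.1, 0.3]
width: 0.0135
finger_force: 30.0
```

Request:
{"name": "jog_arm", "arguments": {
  "commands": [
    [0, 0, 0, 0],
    [0, 0, 0, 0],
    [0, 0, 0, 0],
    [0, 0, 0, 0],
    [0, 0, 0, 0],
    [0, 0, 0, 0],
    [0, 0, 0, 0],
    [0, 0, 0, 0]
  ],
  "hand": 0.2
}}

```text
time: 8.85
ee_pos: [0.6012, 0.0113, 0.0755]
ee_rot: [[-0.994, -0.105, 0.0], [-0.105, 0.994, -0.0], [-0.0, -0.0, -1.0]]
contact_force: [-0.3, 0.6, 0.4]
width: 0.038
finger_force: 0.0
```

Run:
```python
from h import *
w=grab('wrist'); s=w['s'];print(s['ee_pos'],s['ee_rot'][:,0],s['joint_pos'],s['torque'],s['contact_force'],s['width'])
f=w['frame'][:,:,::-1]
cv2.imwrite('pics/w4.png',cv2.resize(f,(800,600),interpolation=cv2.INTER_CUBIC))
print(proj(w,[.526,.0035,.096]),proj(w,[.5227,.0,.096]))
```

```text
[0.60123604 0.01133714 0.07550068] [-9.94446677e-01 -1.05241662e-01 -6.17224238e-06] [-7.03827396e-02  1.42948298e-01  1.87496939e+00 -3.49881678e-05
  1.12366309e+00 -1.74660085e+00] [ 0.01124163  0.04289655 -0.02459922] [-0.31583897  0.61976536  0.4259984 ] 0.03803307121532324
[282.76191207 124.30079221] [275.85953579 116.37435837]
```

View pics/w4.png

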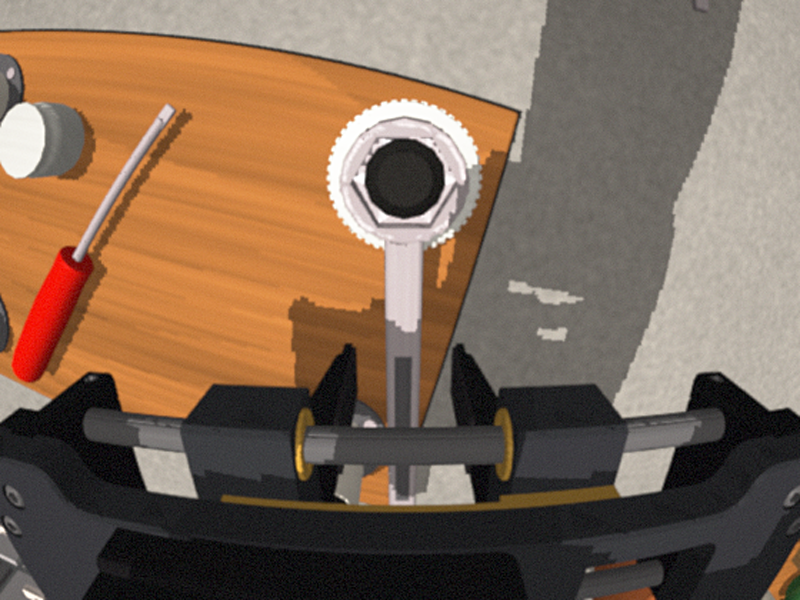

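The spanner sits on the hexagon, with the cone at (405,178) centred in the ring and the handle free between the fingers. Next I lift, centre over the foot and turn 45° anticlockwise.

Request:
{"name": "jog_arm", "arguments": {
  "commands": [
    [0, 0, -0.03, 0],
    [0, 0, -0.05, 0],
    [0, 0, -0.05, 0],
    [0.063, 0, 0, 0],
    [0.063, 0, 0, 0],
    [0, 0, 0, -0.0833],
    [0, 0, 0, -0.0833],
    [0, 0, 0, -0.0833],
    [0, 0, 0, -0.0833],
    [0, 0, 0, -0.0833],
    [0, 0, 0, -0.0833],
    [0, 0, 0, 0]
  ]
}}

```text
time: 10.1
ee_pos: [0.526, 0.0034, 0.1535]
ee_rot: [[-0.629, -0.777, 0.0], [-0.777, 0.629, 0.0], [-0.0, -0.0, -1.0]]
contact_force: [0.6, 0.0, -0.7]
width: 0.0382
finger_force: 0.0
```

Request:
{"name": "jog_arm", "arguments": {
  "commands": [
    [0, 0, 0, 0],
    [0, 0, 0, 0],
    [0, 0, 0, 0],
    [0, 0, 0, 0]
  ],
  "hand": -1
}}

```text
time: 10.5
ee_pos: [0.5261, 0.0034, 0.1535]
ee_rot: [[-0.63, -0.777, 0.0], [-0.777, 0.63, -0.0], [0.0, -0.0, -1.0]]
contact_force: [0.2, -0.1, -0.2]
width: 0.0647
finger_force: 0.0
```

Request:
{"name": "jog_arm", "arguments": {
  "commands": [
    [0, 0, 0, 0],
    [0, 0, 0, 0],
    [0, 0, 0, 0],
    [0, 0, 0, 0],
    [0, 0, 0, 0],
    [0, 0, 0.04, 0],
    [0, 0, 0.05, 0],
    [0, 0, 0.05, 0],
    [0, 0, 0.03, 0],
    [0, 0, 0.009, 0],
    [0, 0, 0, 0]
  ]
}}

```text
time: 11.6
ee_pos: [0.5255, 0.0034, 0.0454]
ee_rot: [[-0.629, -0.777, -0.002], [-0.777, 0.629, 0.0], [0.001, 0.001, -1.0]]
contact_force: [0.7, 0.4, 0.8]
width: 0.0953
finger_force: 0.0
```

Request:
{"name": "jog_arm", "arguments": {
  "commands": [
    [0, 0, 0, 0],
    [0, 0, 0, 0],
    [0, 0, 0, 0],
    [0, 0, 0, 0],
    [0, 0, 0, 0]
  ],
  "hand": 1,
  "grip_force": 5
}}

```text
time: 12.1
ee_pos: [0.5259, 0.0037, 0.0465]
ee_rot: [[-0.629, -0.777, -0.0], [-0.777, 0.629, 0.001], [-0.0, 0.001, -1.0]]
contact_force: [-0.3, 1.2, 5.8]
width: 0.0616
finger_force: 5.0
```

Request:
{"name": "jog_arm", "arguments": {
  "commands": [
    [0, 0, 0, 0],
    [0, 0, 0, 0],
    [0, 0, 0, 0]
  ]
}}

```text
time: 12.4
ee_pos: [0.526, 0.0037, 0.0465]
ee_rot: [[-0.629, -0.777, -0.0], [-0.777, 0.629, 0.001], [-0.0, 0.001, -1.0]]
contact_force: [-2.4, 2.4, 6.0]
width: 0.0618
finger_force: 5.0
```

Run:
```python
from h import *
s=status.read_state();R=s['ee_rot'];print(s['ee_pos'],R.T@s['contact_force'],R.T@s['torque'],s['width'],s['joint_pos'][5])
```

```text
[0.52597855 0.00367498 0.04652064] [-0.36753998  3.42484669 -5.99671173] [-0.77250184  0.03280499  0.02008052] 0.061771644682672565 -2.5568853034031602
```

Request:
{"name": "jog_arm", "arguments": {
  "commands": [
    [0, 0.0017, 0, 0],
    [0, 0, 0, 0],
    [0, 0, 0, 0]
  ]
}}

```text
time: 12.7
ee_pos: [0.5259, 0.0038, 0.0466]
ee_rot: [[-0.629, -0.777, 0.001], [-0.777, 0.629, -0.001], [-0.001, -0.001, -1.0]]
contact_force: [-1.0, -0.6, 4.3]
width: 0.0618
finger_force: 5.0
```

Run:
```python
from h import *
s=status.read_state();R=s['ee_rot'];print(s['ee_pos'],R.T@s['contact_force'],R.T@s['torque'],s['width'],s['joint_pos'][5])
```

```text
[0.52591473 0.00375241 0.04658514] [ 1.08889835  0.342739   -4.27332371] [-0.11754767  0.0667031  -0.00562546] 0.06179377448567351 -2.5558214754430435
```

Request:
{"name": "jog_arm", "arguments": {
  "commands": [
    [0, 0, 0, 0],
    [0, 0, 0, 0],
    [0, 0, 0, 0],
    [0, 0, 0, 0],
    [0, 0, 0, 0.02],
    [0, 0, 0, 0.02],
    [0, 0, 0, 0.02],
    [0, 0, 0, 0.02],
    [0, 0, 0, 0.02],
    [0, 0, 0, 0]
  ],
  "grip_force": 40
}}

```text
time: 13.7
ee_pos: [0.5259, 0.0038, 0.0466]
ee_rot: [[-0.743, -0.669, 0.001], [-0.669, 0.743, -0.001], [-0.001, -0.001, -1.0]]
contact_force: [0.4, -0.6, 5.0]
width: 0.0612
finger_force: 40.0
```

```bash
cat > st.py <<'E'
from h import *
s=status.read_state();R=s['ee_rot'];print(s['ee_pos'],'F',(R.T@s['contact_force']).round(2),'M',(R.T@s['torque']).round(3),s['width'],s['finger_force'],'yawY',np.degrees(np.arctan2(R[1,1],R[0,1])).round(2),'t',s['time'])
E
python3 st.py
```

```text
[0.52589916 0.00377563 0.0465637 ] F [ 0.14 -0.73 -5.03] M [-0.037  0.073 -0.021] 0.06117682099677438 40.002983808517456 yawY 132.0 t 13.7
```

Request:
{"name": "jog_arm", "arguments": {
  "commands": [
    [0, 0, 0, 0.02],
    [0, 0, 0, 0.02],
    [0, 0, 0, 0.02],
    [0, 0, 0, 0.02],
    [0, 0, 0, 0.02]
  ]
}}

```text
time: 14.2
ee_pos: [0.5259, 0.0037, 0.0466]
ee_rot: [[-0.839, -0.544, 0.001], [-0.544, 0.839, -0.001], [-0.001, -0.001, -1.0]]
contact_force: [-0.5, -0.9, 4.3]
width: 0.0612
finger_force: 40.0
```

```bash
python3 st.py
```

```text
[0.52593237 0.00371638 0.04657164] F [ 0.89 -0.46 -4.34] M [ 0.031  0.061 -0.135] 0.06117754288608604 40.00180184841156 yawY 122.99 t 14.2
```

Request:
{"name": "jog_arm", "arguments": {
  "commands": [
    [0, 0, 0, 0.0167],
    [0, 0, 0, 0.0167],
    [0, 0, 0, 0.0167],
    [0, 0, 0, 0.0167]
  ]
}}

```text
time: 14.6
ee_pos: [0.5259, 0.0037, 0.0466]
ee_rot: [[-0.891, -0.454, 0.001], [-0.454, 0.891, -0.001], [-0.001, -0.001, -1.0]]
contact_force: [-0.1, -0.7, 5.4]
width: 0.0612
finger_force: 40.0
```

```bash
python3 st.py
python3 - <<'E'
from h import *
t=grab('top'); cv2.imwrite('pics/t2.png',cv2.resize(t['frame'][110:230,200:360,::-1],(800,600),interpolation=cv2.INTER_CUBIC))
E
```

```text
[0.52592751 0.00370347 0.04655496] F [ 0.43 -0.56 -5.38] M [ 0.073  0.08  -0.153] 0.0611783162422662 40.00211298465729 yawY 116.98 t 14.6
```

View pics/t2.png

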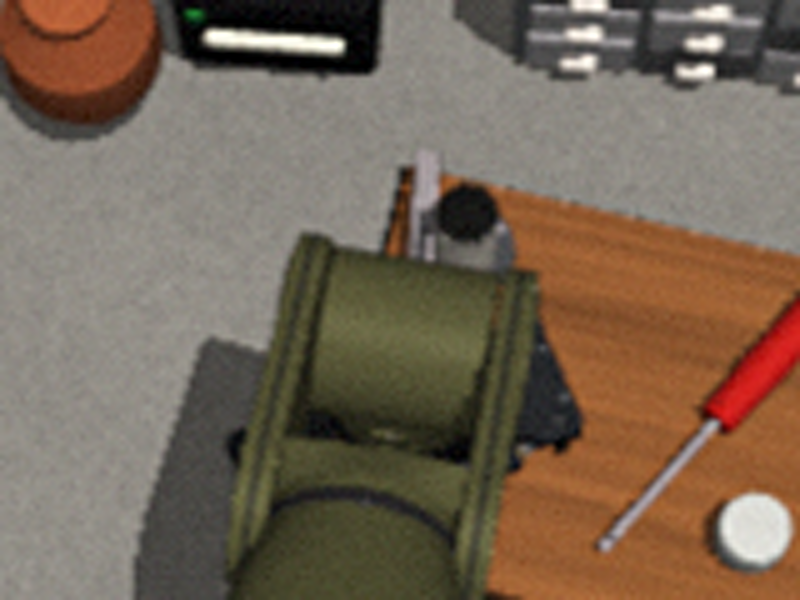

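The top view shows the handle at (428,180) leaning against the neighbour foot at (468,210), on the correct side. The torque of 0.15 N m is plain drag, so I step on.

Request:
{"name": "jog_arm", "arguments": {
  "commands": [
    [0, 0, 0, 0.0167],
    [0, 0, 0, 0.0167]
  ]
}}

```text
time: 14.85
ee_pos: [0.5259, 0.0037, 0.0466]
ee_rot: [[-0.914, -0.406, 0.001], [-0.406, 0.914, -0.001], [-0.001, -0.001, -1.0]]
contact_force: [0.4, -1.2, 5.7]
width: 0.0615
finger_force: 40.0
```

```bash
python3 st.py
```

```text
[0.52594702 0.00368273 0.04658255] F [ 0.09 -1.29 -5.71] M [ 0.138  0.049 -0.175] 0.06145945048810643 40.001826882362366 yawY 113.97 t 14.85
```

Request:
{"name": "jog_arm", "arguments": {
  "commands": [
    [0, 0, 0, 0.0167],
    [0, 0, 0, 0.0167]
  ]
}}

```text
time: 15.05
ee_pos: [0.526, 0.0037, 0.0466]
ee_rot: [[-0.934, -0.358, 0.001], [-0.358, 0.934, -0.001], [-0.001, -0.001, -1.0]]
contact_force: [-0.0, -0.8, 5.2]
width: 0.0615
finger_force: 40.0
```

```bash
python3 st.py
```

```text
[0.5259609 0.0036908 0.046578 ] F [ 0.33 -0.75 -5.22] M [ 0.11   0.084 -0.185] 0.06149253499449173 40.001832246780396 yawY 110.97 t 15.05
```

Request:
{"name": "jog_arm", "arguments": {
  "commands": [
    [0, 0, 0, 0.0167],
    [0, 0, 0, 0.0167]
  ]
}}

```text
time: 15.25
ee_pos: [0.5259, 0.0037, 0.0466]
ee_rot: [[-0.951, -0.308, 0.001], [-0.308, 0.951, -0.001], [-0.001, -0.001, -1.0]]
contact_force: [0.6, -1.4, 4.7]
width: 0.0613
finger_force: 40.0
```

```bash
python3 st.py
```

```text
[0.52594665 0.00367054 0.04655334] F [-0.13 -1.48 -4.7 ] M [ 0.115  0.007 -0.09 ] 0.061282476383076566 40.001869797706604 yawY 107.96 t 15.25
```

Request:
{"name": "jog_arm", "arguments": {
  "commands": [
    [0, 0, 0, 0.0167],
    [0, 0, 0, 0.0167]
  ]
}}

```text
time: 15.45
ee_pos: [0.526, 0.0037, 0.0466]
ee_rot: [[-0.966, -0.258, 0.002], [-0.258, 0.966, -0.001], [-0.001, -0.001, -1.0]]
contact_force: [-0.1, -0.5, 4.8]
width: 0.0612
finger_force: 40.0
```

```bash
python3 st.py
```

```text
[0.52596259 0.00365805 0.0465672 ] F [ 0.25 -0.46 -4.77] M [ 0.182  0.018 -0.181] 0.06115215523647328 40.00180184841156 yawY 104.95 t 15.45
```

Request:
{"name": "jog_arm", "arguments": {
  "commands": [
    [0, 0, 0, 0.0167],
    [0, 0, 0, 0.0167]
  ]
}}

```text
time: 15.65
ee_pos: [0.526, 0.0036, 0.0465]
ee_rot: [[-0.978, -0.207, 0.002], [-0.207, 0.978, -0.001], [-0.001, -0.001, -1.0]]
contact_force: [0.4, -1.5, 5.6]
width: 0.0617
finger_force: 40.0
```

```bash
python3 st.py
```

```text
[0.52595964 0.00363046 0.04654731] F [-0.05 -1.53 -5.6 ] M [ 0.212 -0.049 -0.136] 0.061711808332201856 40.001832246780396 yawY 101.94 t 15.65
```

Request:
{"name": "jog_arm", "arguments": {
  "commands": [
    [0, 0, 0, 0.0167],
    [0, 0, 0, 0.0167]
  ]
}}

```text
time: 15.85
ee_pos: [0.526, 0.0036, 0.0466]
ee_rot: [[-0.988, -0.155, 0.002], [-0.155, 0.988, -0.001], [-0.001, -0.001, -1.0]]
contact_force: [-0.7, -1.3, 5.4]
width: 0.0613
finger_force: 40.0
```

```bash
python3 st.py
```

```text
[0.52596229 0.00362621 0.04655478] F [ 0.84 -1.21 -5.41] M [ 0.14  -0.004 -0.157] 0.06128414651218868 40.001946687698364 yawY 98.94 t 15.85
```

Request:
{"name": "jog_arm", "arguments": {
  "commands": [
    [0, 0, 0, 0.0167],
    [0, 0, 0, 0.0167]
  ]
}}

```text
time: 16.05
ee_pos: [0.526, 0.0036, 0.0466]
ee_rot: [[-0.995, -0.103, 0.002], [-0.103, 0.995, -0.001], [-0.001, -0.001, -1.0]]
contact_force: [0.2, -0.8, 4.5]
width: 0.0611
finger_force: 40.0
```

```bash
python3 st.py
```

```text
[0.52596877 0.00360715 0.04657589] F [-0.17 -0.84 -4.52] M [ 0.233 -0.025 -0.169] 0.06107770237830293 40.00175893306732 yawY 95.93 t 16.05
```

Request:
{"name": "jog_arm", "arguments": {
  "commands": [
    [0, 0, 0, 0.0167],
    [0, 0, 0, 0.0167]
  ]
}}

```text
time: 16.25
ee_pos: [0.5259, 0.0036, 0.0465]
ee_rot: [[-0.999, -0.051, 0.001], [-0.051, 0.999, -0.001], [-0.001, -0.001, -1.0]]
contact_force: [-0.6, -0.4, 5.2]
width: 0.0615
finger_force: 40.0
```

```bash
python3 st.py
```

```text
[0.52594506 0.0035689  0.04654756] F [ 0.58 -0.42 -5.25] M [ 0.203 -0.013 -0.101] 0.061507339344292714 40.00176429748535 yawY 92.93 t 16.25
```

Request:
{"name": "jog_arm", "arguments": {
  "commands": [
    [0, 0, 0, 0.0167],
    [0, 0, 0, 0.0167]
  ]
}}

```text
time: 16.45
ee_pos: [0.5259, 0.0036, 0.0465]
ee_rot: [[-1.0, 0.001, 0.001], [0.001, 1.0, -0.001], [-0.001, -0.001, -1.0]]
contact_force: [0.0, -1.2, 4.3]
width: 0.0613
finger_force: 40.0
```

```bash
python3 st.py
```

```text
[0.52594332 0.00356356 0.04654155] F [-0.05 -1.16 -4.34] M [ 0.283 -0.011 -0.174] 0.06134075187687169 40.00169634819031 yawY 89.92 t 16.45
```

Request:
{"name": "jog_arm", "arguments": {
  "commands": [
    [0, 0, 0, 0.0167],
    [0, 0, 0, 0.0167]
  ]
}}

```text
time: 16.65
ee_pos: [0.526, 0.0036, 0.0466]
ee_rot: [[-0.999, 0.054, 0.002], [0.054, 0.999, -0.001], [-0.002, -0.001, -1.0]]
contact_force: [-1.2, -1.0, 4.0]
width: 0.0614
finger_force: 40.0
```

```bash
python3 st.py
```

```text
[0.5259591  0.00356789 0.04656027] F [ 1.12 -1.03 -4.02] M [ 0.282 -0.009 -0.158] 0.061361872437297044 40.00176250934601 yawY 86.92 t 16.65
```

Request:
{"name": "jog_arm", "arguments": {
  "commands": [
    [0, 0, 0, 0.0167],
    [0, 0, 0, 0.0167]
  ]
}}

```text
time: 16.85
ee_pos: [0.526, 0.0035, 0.0466]
ee_rot: [[-0.994, 0.106, 0.002], [0.106, 0.994, -0.001], [-0.002, -0.001, -1.0]]
contact_force: [0.0, -1.8, 4.6]
width: 0.0615
finger_force: 40.0
```

```bash
python3 st.py
```

```text
[0.52596923 0.00354636 0.0465797 ] F [-0.21 -1.78 -4.61] M [ 0.253 -0.08  -0.212] 0.061467969068780645 40.001673102378845 yawY 83.92 t 16.85
```

Request:
{"name": "jog_arm", "arguments": {
  "commands": [
    [0, 0, 0, 0.0167],
    [0, 0, 0, 0.0167]
  ]
}}

```text
time: 17.05
ee_pos: [0.526, 0.0036, 0.0466]
ee_rot: [[-0.988, 0.157, 0.002], [0.157, 0.988, -0.001], [-0.002, -0.001, -1.0]]
contact_force: [0.7, -1.5, 4.4]
width: 0.0613
finger_force: 40.0
```

```bash
python3 st.py
```

```text
[0.52596265 0.00356193 0.04657225] F [-0.96 -1.39 -4.43] M [ 0.204 -0.061 -0.398] 0.06126805525166678 40.001580119132996 yawY 80.96 t 17.05
```

Request:
{"name": "jog_arm", "arguments": {
  "commands": [
    [0, 0, 0, 0.01],
    [0, 0, 0, 0.0067],
    [0, 0, 0, 0]
  ]
}}

```text
time: 17.35
ee_pos: [0.5259, 0.0035, 0.0466]
ee_rot: [[-0.983, 0.182, 0.001], [0.182, 0.983, -0.001], [-0.002, -0.001, -1.0]]
contact_force: [0.4, -0.8, 6.0]
width: 0.0609
finger_force: 40.0
```

```bash
python3 st.py
```

```text
[0.52594362 0.00354507 0.04656648] F [-0.55 -0.71 -5.98] M [ 0.268 -0.055 -0.48 ] 0.06094842142949451 40.002238154411316 yawY 79.51 t 17.35
```

Request:
{"name": "jog_arm", "arguments": {
  "commands": [
    [0, 0, 0, 0.0067],
    [0, 0, 0, 0.0067],
    [0, 0, 0, 0]
  ]
}}

```text
time: 17.65
ee_pos: [0.526, 0.0035, 0.0466]
ee_rot: [[-0.979, 0.203, 0.002], [0.203, 0.979, -0.001], [-0.002, -0.001, -1.0]]
contact_force: [-0.3, -1.8, 5.3]
width: 0.061
finger_force: 40.0
```

```bash
python3 st.py
```

```text
[0.52596365 0.00352754 0.04657067] F [-0.05 -1.83 -5.27] M [ 0.321 -0.058 -0.469] 0.060958837450710304 40.00213980674744 yawY 78.31 t 17.65
```

Request:
{"name": "jog_arm", "arguments": {
  "commands": [
    [0, 0, 0, 0],
    [0, 0, 0, 0],
    [0, 0, 0, 0.0045],
    [0, 0, 0, 0.0045],
    [0, 0, 0, 0],
    [0, 0, 0, 0]
  ],
  "grip_force": 60
}}

```text
time: 18.25
ee_pos: [0.5259, 0.0035, 0.0465]
ee_rot: [[-0.976, 0.216, 0.001], [0.216, 0.976, -0.001], [-0.002, -0.001, -1.0]]
contact_force: [-0.2, -1.8, 5.1]
width: 0.0608
finger_force: 60.0
```

```bash
for i in 1 2 3; do python3 st.py; python3 -c "
from h import *
grab('side')"; done
```

```text
[0.52594564 0.00353293 0.04654888] F [-0.18 -1.76 -5.11] M [ 0.244 -0.089 -0.483] 0.06078897198537548 60.00240862369537 yawY 77.52 t 18.25
[0.52596991 0.00355286 0.04658267] F [-1.61 -2.28 -5.  ] M [ 0.25  -0.081 -0.522] 0.061036856771710946 60.0024676322937 yawY 77.52 t 18.3
[0.52594795 0.00355577 0.04656339] F [-0.5  -0.97 -4.51] M [ 0.275 -0.098 -0.46 ] 0.06126643586521761 60.00245690345764 yawY 77.52 t 18.35
```

Run:
```python
from h import *
import shutil
w=grab('wrist'); shutil.copy('pics/wrist.pkl','pics/wA.pkl'); print(proj(w,[.526,.0036,.06]),w['s']['time'])
```

```text
[282.09974801 268.62948318] 18.4
```

Request:
{"name": "jog_arm", "arguments": {
  "commands": [
    [0, 0, 0, 0.0045],
    [0, 0, 0, 0.0045],
    [0, 0, 0, 0],
    [0, 0, 0, 0]
  ]
}}

```text
time: 18.85
ee_pos: [0.526, 0.0036, 0.0466]
ee_rot: [[-0.973, 0.23, 0.002], [0.23, 0.973, -0.001], [-0.002, -0.001, -1.0]]
contact_force: [0.7, -2.1, 5.3]
width: 0.0609
finger_force: 60.0
```

```bash
for i in 1 2 3; do python3 st.py; python3 -c "
from h import *
grab('wrist')"; done
python3 - <<'E'
from h import *
a=load('wA');b=load('wrist')
u,v=proj(a,[.526,.0036,.06]).astype(int);print(u,v)
pad=60
A=cv2.copyMakeBorder(a['frame'],pad,pad,pad,pad,cv2.BORDER_REPLICATE)[v:v+2*pad,u:u+2*pad,::-1]
B=cv2.copyMakeBorder(b['frame'],pad,pad,pad,pad,cv2.BORDER_REPLICATE)[v:v+2*pad,u:u+2*pad,::-1]
cv2.imwrite('pics/ab.png',cv2.resize(np.hstack([A,B]),(800,400),interpolation=cv2.INTER_CUBIC))
E
```

```text
[0.52597139 0.00355188 0.0465746 ] F [-1.14 -1.85 -5.32] M [ 0.278 -0.065 -0.605] 0.06091144043783646 60.00252842903137 yawY 76.72 t 18.85
[0.52594472 0.00354439 0.04655498] F [-0.83 -1.44 -4.64] M [ 0.222 -0.048 -0.605] 0.06117577794116664 60.00274837017059 yawY 76.72 t 18.9
[0.52596583 0.00355127 0.04658066] F [-0.72 -0.84 -5.75] M [ 0.253 -0.133 -0.634] 0.06073495665725372 60.002403259277344 yawY 76.72 t 18.95
282 268
```

View pics/ab.png

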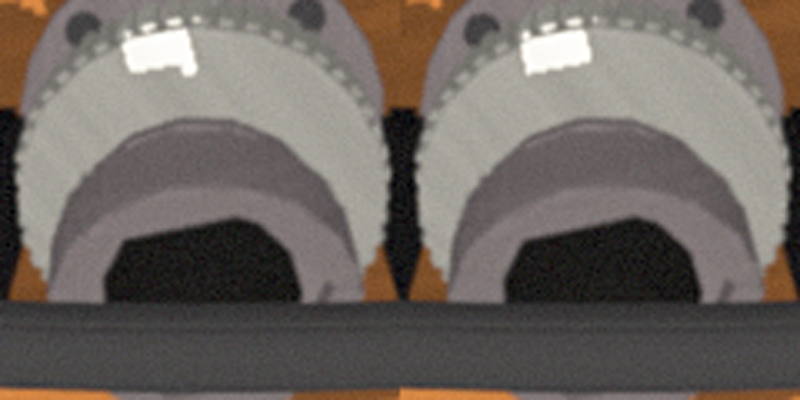

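The pair of crops shows the ring still gripped and the spanner ring seated. The torque is 0.61 N m, so one last small nudge is needed.

Request:
{"name": "jog_arm", "arguments": {
  "commands": [
    [0, 0, 0, 0.0055],
    [0, 0, 0, 0],
    [0, 0, 0, 0]
  ]
}}

```text
time: 19.3
ee_pos: [0.526, 0.0036, 0.0466]
ee_rot: [[-0.971, 0.238, 0.001], [0.238, 0.971, -0.001], [-0.002, -0.001, -1.0]]
contact_force: [0.2, -1.2, 5.2]
width: 0.061
finger_force: 60.0
```

```bash
for i in 1 2 3; do python3 st.py; python3 -c "
from h import *
grab('wrist')"; done
```

```text
[0.52595388 0.00355273 0.04655921] F [-0.43 -1.1  -5.22] M [ 0.244 -0.142 -0.596] 0.06096843026021186 60.00261604785919 yawY 76.22 t 19.3
[0.52593044 0.00357251 0.04654426] F [-0.22 -0.6  -4.69] M [ 0.291 -0.138 -0.649] 0.0612248872265028 60.002562403678894 yawY 76.22 t 19.35
[0.52594459 0.00354637 0.04655777] F [-0.05 -1.62 -4.75] M [ 0.293 -0.11  -0.583] 0.06111587011167767 60.00252842903137 yawY 76.23 t 19.4
```

Request:
{"name": "jog_arm", "arguments": {
  "commands": [
    [0, 0, 0, 0.0045],
    [0, 0, 0, 0.0045],
    [0, 0, 0, 0],
    [0, 0, 0, 0]
  ]
}}

```text
time: 19.85
ee_pos: [0.526, 0.0035, 0.0466]
ee_rot: [[-0.968, 0.252, 0.002], [0.252, 0.968, -0.001], [-0.002, -0.001, -1.0]]
contact_force: [0.8, -1.5, 4.5]
width: 0.061
finger_force: 60.0
```

```bash
for i in 1 2 3; do python3 st.py; python3 -c "
from h import *
grab('wrist')"; done
```

```text
[0.52596841 0.00353741 0.04657423] F [-1.13 -1.26 -4.51] M [ 0.248 -0.137 -0.667] 0.06100136767485574 60.0024139881134 yawY 75.42 t 19.85
[0.52593499 0.00354786 0.04654436] F [-0.67 -0.66 -5.59] M [ 0.306 -0.11  -0.673] 0.0608074257412188 60.002573132514954 yawY 75.43 t 19.9
[0.52594898 0.00356259 0.04653792] F [-0.48 -0.19 -4.23] M [ 0.227 -0.146 -0.672] 0.06122961194127394 60.00239431858063 yawY 75.42 t 19.95
```

The torque is 0.67 N m, so the ring is nipped up. Releasing and lifting clear.

Request:
{"name": "jog_arm", "arguments": {
  "commands": [
    [0, 0, 0, 0],
    [0, 0, 0, 0],
    [0, 0, 0, 0],
    [0, 0, 0, 0],
    [0, 0, 0, 0],
    [0, 0, 0, 0],
    [0, 0, -0.03, 0],
    [0, 0, -0.05, 0],
    [0, 0, -0.06, 0],
    [0, 0, -0.06, 0],
    [0, 0, 0, -0.087],
    [0, 0, 0, -0.087]
  ],
  "hand": -1
}}

```text
time: 21.2
ee_pos: [0.5264, 0.0039, 0.1683]
ee_rot: [[-1.0, -0.022, 0.004], [-0.022, 1.0, -0.0], [-0.004, -0.0, -1.0]]
contact_force: [-1.1, -0.0, -1.0]
width: 0.0946
finger_force: 0.0
```

Request:
{"name": "jog_arm", "arguments": {
  "commands": [
    [-0.0625, 0, 0, 0],
    [-0.0625, 0, 0, 0],
    [0, 0, 0, 0],
    [0, 0, 0, 0],
    [0, 0, 0, 0],
    [0, 0, 0, 0]
  ],
  "hand": 0
}}

```text
time: 21.8
ee_pos: [0.5994, 0.0053, 0.1662]
ee_rot: [[-1.0, -0.017, -0.0], [-0.017, 1.0, -0.0], [0.0, -0.0, -1.0]]
contact_force: [0.3, -1.4, -0.0]
width: 0.0525
finger_force: 0.0
```

Run:
```python
from h import *
w=grab('wrist'); s=w['s'];print(s['ee_pos'],s['ee_rot'][:,0],s['width'])
f=w['frame'][:,:,::-1]
cv2.imwrite('pics/w5.png',cv2.resize(f,(800,600),interpolation=cv2.INTER_CUBIC))
k=.7
a=np.radians(1.3)
for r,z in((0,.087),(.075,.07),(.198,.045)): print(proj(w,[.526+r*np.cos(a),.0035+r*np.sin(a),z])/k)
```

```text
[0.59937046 0.00531939 0.16623062] [-9.99858782e-01 -1.68051530e-02  4.43017602e-05] 0.05249701489258372
[402.58559348 176.45113859]
[403.41869142 302.32581134]
[404.37643735 448.70241832]
```

View pics/w5.png

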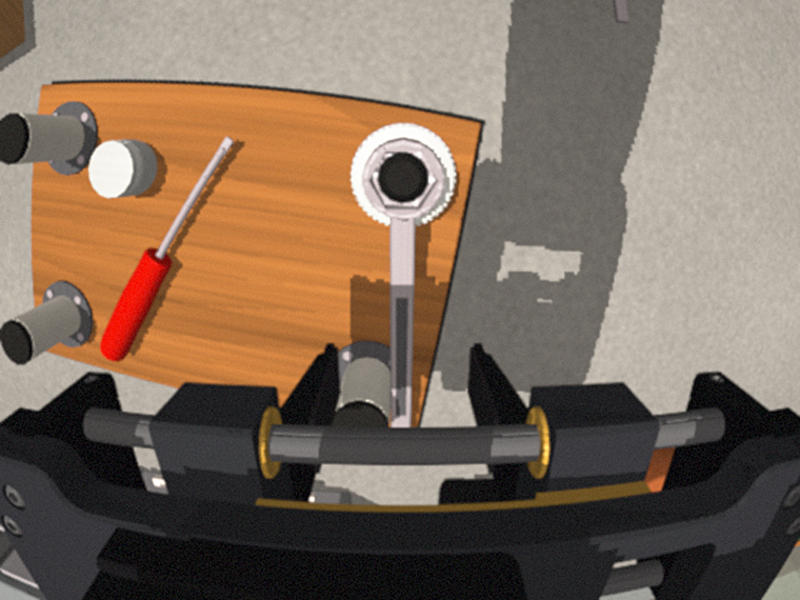

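The handle runs vertically at x≈402 between the fingers, leaning on the neighbour foot at (365,400). Descending to grip it.

Request:
{"name": "jog_arm", "arguments": {
  "commands": [
    [0, 0, 0.04, 0],
    [0, 0, 0.06, 0],
    [0, 0, 0.05, 0],
    [0, 0, 0.0235, 0],
    [0, 0, 0, 0],
    [0, 0, 0, 0]
  ]
}}

```text
time: 22.45
ee_pos: [0.6009, 0.0052, 0.0633]
ee_rot: [[-1.0, -0.017, 0.002], [-0.017, 1.0, -0.0], [-0.002, -0.0, -1.0]]
contact_force: [0.1, 1.4, 1.2]
width: 0.0476
finger_force: 0.0
```

Request:
{"name": "jog_arm", "arguments": {
  "commands": [
    [0, 0, 0, 0],
    [0, 0, 0, 0],
    [0, 0, 0, 0],
    [0, 0, 0, 0],
    [0, 0, 0, 0],
    [0, 0, 0, 0],
    [0, 0, 0, 0],
    [0, 0, 0, 0]
  ],
  "hand": 1,
  "grip_force": 20
}}

```text
time: 23.25
ee_pos: [0.6005, 0.0051, 0.0622]
ee_rot: [[-1.0, -0.017, 0.0], [-0.017, 1.0, -0.0], [-0.0, -0.0, -1.0]]
contact_force: [-0.5, -1.6, 1.0]
width: 0.0137
finger_force: 20.0
```

```bash
python3 st.py
```

```text
[0.60049979 0.0050804  0.06217314] F [ 0.52 -1.54 -1.02] M [ 0.106 -0.067 -0.044] 0.013701225176205064 20.000674724578857 yawY 90.97 t 23.25
```

Request:
{"name": "jog_arm", "arguments": {
  "commands": [
    [0, 0, -0.004, 0],
    [0, 0, -0.004, 0],
    [0, 0, -0.004, 0],
    [0, 0, -0.004, 0],
    [0, 0, 0, 0]
  ]
}}

```text
time: 23.75
ee_pos: [0.6004, 0.0054, 0.0721]
ee_rot: [[-1.0, -0.017, 0.0], [-0.017, 1.0, 0.0], [-0.0, 0.0, -1.0]]
contact_force: [3.0, -0.6, -3.1]
width: 0.0141
finger_force: 20.0
```

```bash
python3 st.py
```

```text
[0.60037466 0.00537352 0.07206002] F [-3.01 -0.64  3.14] M [ 0.142 -0.467 -0.072] 0.014052182993945794 19.99913066625595 yawY 90.96 t 23.75
```

Forces are small. Continuing to lift.

Request:
{"name": "jog_arm", "arguments": {
  "commands": [
    [0, 0, -0.006, 0],
    [0, 0, -0.006, 0],
    [0, 0, -0.006, 0],
    [0, 0, 0, 0]
  ]
}}

```text
time: 24.15
ee_pos: [0.5999, 0.0055, 0.083]
ee_rot: [[-1.0, -0.017, -0.001], [-0.017, 1.0, 0.0], [0.001, 0.0, -1.0]]
contact_force: [-0.2, -1.3, -1.5]
width: 0.0138
finger_force: 20.0
```

```bash
python3 st.py
```

```text
[0.59986641 0.00551963 0.08302346] F [ 0.19 -1.28  1.53] M [-0.063 -0.003  0.006] 0.013780455220656294 19.997897744178772 yawY 90.96 t 24.15
```

Request:
{"name": "jog_arm", "arguments": {
  "commands": [
    [0, 0, -0.02, 0],
    [0, 0, -0.03, 0],
    [0, 0, -0.05, 0],
    [0, 0, -0.05, 0],
    [0.026, 0.062, 0, 0],
    [0.026, 0.062, 0, 0],
    [0.026, 0.062, 0, 0],
    [0.026, 0.062, 0, 0],
    [0.026, 0.062, 0, 0],
    [0.026, 0.062, 0, 0],
    [0.026, 0.062, 0, 0],
    [0, 0, 0, 0]
  ],
  "grip_force": 25
}}

```text
time: 25.35
ee_pos: [0.4844, 0.2673, 0.1731]
ee_rot: [[-1.0, -0.022, -0.001], [-0.022, 1.0, 0.001], [0.001, 0.001, -1.0]]
contact_force: [0.2, 0.1, -2.1]
width: 0.0138
finger_force: 25.0
```

```bash
python3 st.py
```

```text
[0.48441107 0.26725489 0.17310492] F [-0.25  0.09  2.12] M [-0.013  0.039 -0.009] 0.013830257751446171 24.99849110841751 yawY 91.25 t 25.35
```

Request:
{"name": "jog_arm", "arguments": {
  "commands": [
    [0, 0, 0.05, 0],
    [0, 0, 0.06, 0],
    [0, 0, 0.06, 0],
    [0, 0, 0.05, 0],
    [0, 0, 0.015, 0],
    [0, 0, 0.008, 0],
    [0, 0, 0, 0],
    [0, 0, 0, 0]
  ],
  "grip_force": 10
}}

```text
time: 26.15
ee_pos: [0.4883, 0.2643, 0.0287]
ee_rot: [[-1.0, -0.017, 0.003], [-0.017, 1.0, 0.001], [-0.003, 0.001, -1.0]]
contact_force: [-0.1, -1.0, -2.2]
width: 0.0139
finger_force: 10.0
```

```bash
python3 st.py
```

```text
[0.48825156 0.26428256 0.02866354] F [ 0.13 -1.01  2.22] M [-0.046  0.014 -0.025] 0.013919400451535516 9.998035579919815 yawY 90.95 t 26.15
```

Request:
{"name": "jog_arm", "arguments": {
  "commands": [
    [0, 0, 0.008, 0],
    [0, 0, 0.008, 0],
    [0, 0, 0.008, 0],
    [0, 0, 0.006, 0],
    [0, 0, 0, 0],
    [0, 0, 0, 0]
  ],
  "grip_force": 6
}}

```text
time: 26.75
ee_pos: [0.4866, 0.2637, 0.0083]
ee_rot: [[-1.0, -0.017, -0.0], [-0.017, 1.0, -0.0], [0.0, -0.0, -1.0]]
contact_force: [1.1, 0.3, -2.4]
width: 0.0142
finger_force: 6.0
```

```bash
python3 st.py
```

```text
[0.48655669 0.2637478  0.00833509] F [-1.1   0.3   2.35] M [-0.02   0.018  0.05 ] 0.014221706555021483 5.999803841114044 yawY 90.96 t 26.75
```

Request:
{"name": "jog_arm", "arguments": {
  "commands": [
    [0, 0, 0.003, 0],
    [0, 0, 0.003, 0],
    [0, 0, 0, 0],
    [0, 0, 0, 0]
  ]
}}

```text
time: 27.15
ee_pos: [0.4867, 0.2638, 0.005]
ee_rot: [[-1.0, -0.017, 0.0], [-0.017, 1.0, 0.0], [-0.0, 0.0, -1.0]]
contact_force: [0.1, 0.5, -1.4]
width: 0.0141
finger_force: 6.0
```

```bash
python3 st.py
```

```text
[0.48672643 0.26381273 0.00499453] F [-0.14  0.52  1.41] M [-0.022 -0.002  0.01 ] 0.014113810720084418 5.999858379364014 yawY 90.96 t 27.15
```

Touching now. Releasing and lifting off.

Request:
{"name": "jog_arm", "arguments": {
  "commands": [
    [0, 0, 0, 0],
    [0, 0, 0, 0],
    [0, 0, 0, 0],
    [0, 0, 0, 0],
    [0, 0, 0, 0],
    [0, 0, 0, 0],
    [0, 0, -0.01, 0],
    [0, 0, -0.03, 0],
    [0, 0, -0.06, 0],
    [0, 0, -0.06, 0],
    [0, 0, -0.06, 0],
    [0, 0, 0, 0]
  ],
  "hand": 0
}}

```text
time: 28.35
ee_pos: [0.4904, 0.2654, 0.1443]
ee_rot: [[-1.0, -0.017, 0.011], [-0.017, 1.0, 0.005], [-0.011, 0.005, -1.0]]
contact_force: [0.6, 0.0, 0.9]
width: 0.0477
finger_force: 0.0
```

Run:
```python
from h import *
w=grab('wrist'); s=w['s'];print(s['ee_pos'],s['contact_force'],s['width'],s['time'])
cv2.imwrite('pics/w6.png',cv2.resize(w['frame'][:,:,::-1],(800,600)))
# compare bright-spanner location with flat-on-bench prediction
a=np.radians(1); e=s['ee_pos']; c=np.array([.4867-.0753*np.cos(a),.2638-.0753*np.sin(a)])
g=cv2.cvtColor(w['frame'],cv2.COLOR_RGB2GRAY)
for r,z in((0.018,.014),(.04,.011),(.1,.011),(.15,.01),(.195,.009)):
    u,v=proj(w,[c[0]+r*np.cos(a),c[1]+r*np.sin(a),z]).astype(int); print(r,(u,v),g[v,u-12:u+13:2])
```

```text
[0.49044878 0.26544544 0.14428225] [0.56583852 0.04119051 0.91435818] 0.04767658445599657 28.35
0.018 (np.int64(280), np.int64(133)) [206 203 194 195 155 113 107 109 104 108 108 109 112]
0.04 (np.int64(280), np.int64(157)) [165 164 111 106 113 113 112 113 109 107  85  96  94]
0.1 (np.int64(280), np.int64(217)) [ 94  97  90 102 106  54  57  60 103  99  93 104  94]
0.15 (np.int64(280), np.int64(263)) [164 161 171 151 192 103  94  98 168 153 161 171 164]
0.195 (np.int64(280), np.int64(298)) [151 157 158 136 181 181 177 179 180 142 145 154 164]
```

```bash
python3 -c "
from h import *
print(job.hand_in())"
```

```text
the job is handed in; nothing more can be done
None
```

I finished the job and handed it in at about 28 s: the lock ring was tightened to about 0.67 N m with the spanner leaning on the neighbouring foot, and the spanner is back on the bench beside the riser. The hand-in returned no verdict, and I did not look at the final barrel angle, the ring after springback or the spanner's tilt.

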